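# Index the press shuttle and seat a bush

### The arm

A 7-joint arm with a two-finger parallel gripper is mounted at the origin on the work surface. World frame = base frame: x ahead of the robot, y to its left, z up, the work surface at z = 0. Lengths are in m, angles in rad, forces in N, time in s.
With the tool pointing down it reaches from about 0.4 to 0.85 m from the base axis. Payload 10.4 kg.
Tool frame: the origin (TCP) lies at the very end of the fingers, on their centre line; the grasp point (between the pads) lies manip.grasp_offset behind it (manip.grasp_offset is the distance from the TCP to the grasp point, in m); z points along the fingers, x is the direction in which the jaws open and shut, and the axes are right-handed (so a half turn about z gives the same grasp; the last joint's range is limited). The gripper opens to 85 mm and grips with 20 to 120 N. Pads are 22 mm wide; open, the fingers measure 114 mm over their backs; the gripper's body (76 mm by 85 mm) begins 54 mm behind the grasp point. The pads swing forward as they close: fully open they stand 13 mm farther back than shut.
Start: joints at [1.144, 0.332, -0.065, 1.46, 0.022, 1.35, -0.088], TCP at [0.246, -0.575, 0.231] pointing down, gripper open.
Joint ranges: [-2.6, 2.6], [-0.5, 2.12], [-1.47, 1.34], [0.16, 2.42], [-1.27, 4.41], [0.06, 2.06], [-2.6, 2.6]. Speed limits (rad/s): [2.22, 2.22, 2.79, 2.79, 3.14, 3.14, 3.14].

### API

Orientations are given as a unit quaternion [x, y, z, w].
In Python, from workcell import manip gives the robot as it stands.
- The arm moves only by the shell command python3 -m crank 'ROWS' [FORCE]. ROWS is JSON, a list that holds one entry, the list of rows, each a list of 7 numbers: the shift along the world's x, y, z in units of 60 mm (1.0 is 60 mm), then the turn, a rotation vector about the world's x, y, z in units of 5 degrees (1.0 is 5 degrees), then the finger opening in mm, from 0 to 85.4. A call has 1 to 8 rows; each row shifts and turns the commanded pose from where the row before left it; what a row does not reach is not made up. A row lasts 1/8 s, in which the tool goes at most 62.5 mm and 10.7 degrees, less where a joint would pass 70% of its speed; a pose out of reach is approached as far as the arm can. A call is refused whole if a number of a shift passes 1 or a number of a turn 1, either way. A call with a gripper value outside its range is refused whole. The fingers move at their own pace and stop on an object; FORCE is the grip in N (left out, the last holds). Time passes only in rows, so rows that do not move let the fingers close. It gives the time, the measured TCP pose, the force and the opening at its end, in the units of the state.
- manip.get_obs(): the state, without advancing time (a new reading comes with each control period).
- manip.camera(name): name is "side" or "top" or "wrist"; returns (picture, depth): 480x640x3 uint8, blue, green, red; 480x640 float32, m along the optical axis (not along the pixel's ray), 0 where there is no reading.
- manip.get_calibration(name): a dict with "fx", "fy", "cx", "cy" (pixels), "rvec" (rotation vector, rad) and "tvec" (3), from world to camera coordinates, as OpenCV has them; the wrist camera has in their place "T_tool_cam" (4x4, takes a point from camera to tool coordinates, whose origin is the TCP and whose axes are the tool frame's). Camera axes: x right, y down, z forward; pixel columns grow to the right and rows downward; lengths in m; the calibration is good to about 2 mm. A picture is of the moment at which its call begins: read the wrist's pose just before it. get_calibration takes no time and is no camera call.
- manip.hand_in(): hands the job in, once; it reports no verdict.
The state is a dict: "clock": time; "joint_pos": joint angles; "joint_velocities": joint speeds; "tau": joint torques, N m; "position": TCP position; "ee_rot": TCP orientation; "ft_force": force on the tool from outside, world axes, zero at the start; "torque": the same for the moment, N m; "grip_width": opening from 0.0 (shut) to 1.0 (fully open).
Only numpy, scipy, OpenCV 4.12 (cv2) and the standard library are available. Lean on these libraries where they do the work, as an engineer would, in place of code of your own. Each camera call takes 0.05 s, during which the arm holds its last target.

### The job

Push the loaded shuttle along its rail on the hand press until it clicks into the detent that centres the idler wheel under the brass punch, and take the fingers off it. Then press the lever's ball handle down until the punch has seated the brass bush fully home in the wheel, and let the lever come back up. Leave the loose parts lying around the press where they are.

Things in the scene. Friction and masses are not known exactly. Their poses are not given: they have to be found in the camera images.
- press: Dark cast-iron C-frame hand press, fixed. Origin on the counter straight below the punch axis. Axes: x back to the column (away from the operator), y along the shuttle rail to the operator's left, z up. Head: 64 mm wide (y), x = -42 to 150 mm, z = 143 to 245 mm, ram above. Rail across the base: y = -181 to 251 mm, 112 mm wide, bed at z = 40 mm, guide bars at its sides up to z = 52 mm.
- shuttle (a joint): Shuttle's place on the rail, m: 0 = farthest left (press +y), grows to the right (press -y), 0.150 = stop pins. Captive, 0.9 kg, drags with 2 to 3 N. Detent at 0.110: a spring plunger drops into a notch in its front edge. From 5 mm before, it pulls the shuttle in (push force dips to nothing); past the centre it resists with 10 to 14 N, then lets it run on. Let go within 3 mm, it centres itself.
- shuttle_end (a point): Centre of the flat left end face (facing press +y) of the shuttle, the face to push on: 88 mm wide, 27 mm high, z = 41 to 68 mm; at y = 0.110 in the press frame when in the detent. The shuttle is a flat aluminium plate 88 x 235 x 27 mm with the idler wheel in a nest on top, 110 mm from this face. The rail bed left of it is empty.
- notch (a point): Top of the V notch (14 mm wide, 6 mm deep) in the shuttle's front edge, level with the wheel's centre; moves with the shuttle.
- plunger_nose (a point): Fixed point where the spring plunger meets the front edge of the shuttle, in a small iron bracket on the front guide bar under the punch; the shuttle is in the detent when the notch is here (in x and y; this point is 12 mm lower than the notch point).
- lever (a joint): Angle of the press lever, rad: 0 = up at rest (42 degrees above level), grows as the ball goes down, 1.10 = lower limit. Lowers the ram 17 mm per rad. With the shuttle in the detent the punch meets the bush at about 0.59 and has it home at about 0.94, where the lever stops firmly. A spring lifts it back to 0 when let go; the ball takes 2 to 3 N to move, 6 to 8 N while the bush goes in.
- lever_ball (a point): Centre of the dark bakelite ball, 32 mm in diameter, at the lever's free end, on the operator's side of the press and right of the head; about 304 mm above the counter at rest, about 155 mm when the bush is home. Press on its top.
- lever_pivot (a point): Fixed point on the lever's pivot, 190 mm above the counter; the ball swings round it at a radius of 170 mm in the vertical plane of press x and z, on the -x side.
- bush (a joint): How far the brass bush has been pressed into the wheel, in m: 0 = standing 6 mm proud, 0.006 = home, its flange on the hub. A press fit: stays where it is.
- bush_top (a point): Centre of the top of the bush's 12 mm flange, on the wheel on the shuttle, 90 mm above the counter at the start.
- punch_tip (a point): Centre of the lower end of the 9 mm brass punch, 100 mm above the counter with the lever up.
- spare_tire: loose black rubber idler tire lying flat, 48 mm outside, 34 mm hole, 8 mm thick; a bystander, origin at its underside
- spare_wheel: loose bare steel idler wheel lying flat, 42 mm across, 16 mm high; a bystander, origin at its underside
- deck_knob: loose dark bakelite deck knob standing on its wide end, 34 mm across, 19 mm high; a bystander, origin at its underside
- window: loose smoke-tinted clear cassette window insert lying flat, 30 x 66 x 7 mm; a bystander, origin at its underside
- cassette: loose dark cassette shell lying flat, 64 x 102 x 12 mm; a bystander, origin at its underside
- screwdriver: loose screwdriver lying flat, 170 mm long; a bystander, origin at its underside
- cleaner: loose amber jar of cleaner, 44 mm across, 85 mm high; a bystander, origin at its underside
- tin: loose shallow steel parts dish, 72 mm across, 24 mm high; a bystander, origin at its underside

How it is judged:
On the way, in this order (a step that is already met when the one before it is completed fails the run):
1. the shuttle rests in the detent under the punch, no longer touched (value of joint shuttle between 0.108 and 0.112 m and velocity of joint shuttle between -0.005 and 0.005 m/s and contact force between the fingers and shuttle below 0.3 N), for 0.3 s.
2. the lever is pressed down until the bush is home, with the shuttle in the detent (value of joint shuttle between 0.108 and 0.112 m and value of joint bush above 0.005 m), for 0.1 s.
At the end, for the whole second after the job is handed in: The shuttle is in the detent (within 2 mm of 0.110), the bush is pressed in at least 5 of its 6 mm, and the lever is back up at rest (within 0.1 rad) (all of step 2 and value of joint lever below 0.1 rad and velocity of joint lever between -0.05 and 0.05 rad/s); the robot touches nothing.
It fails at once if the bush is pressed while the shuttle is out of the detent (more than 3 mm off) (value of joint bush above 0.001 m and not (value of joint shuttle between 0.107 and 0.113 m)).
It fails at once if a loose part is knocked, lifted or carried (more than 20 mm) (distance of any of spare_tire, spare_wheel, deck_knob, window, cassette, screwdriver, cleaner, tin from where it was at the start of the episode above 0.02 m).
It also fails if it takes over 64 s, if anything falls off the work surface, if the arm or the gripper's body presses on something with over 40 N, if the wrist force passes 120 N, or if a joint passes its speed limit or range.

## Working session

There is one attempt and no reset: what is moved stays moved. The work goes in short steps, Python scripts to look and compute and a shell command to move; the robot and the scene stay as the last step left them, time stands still between calls to the robot, and variables do not carry over. Pictures are saved under pics/ and viewed, and the job is handed in when it is done.

```bash
mkdir -p pics; ls; python3 - <<'E'
from workcell import manip
import cv2
o=manip.get_obs()
for k,v in o.items(): print(k,v)
print(manip.grasp_offset)
for n in ("side","top","wrist"):
    p,d=manip.camera(n); cv2.imwrite(f"pics/{n}0.png",p)
    import numpy as np; np.save(f"pics/{n}0.npy",d)
    print(n,manip.get_calibration(n))
E
```

```text
pics
clock 0.0
joint_pos [ 1.14437883  0.33287789 -0.06465145  1.46096112  0.021567    1.3499057
 -0.08851461]
joint_velocities [-8.42699693e-04  9.58151639e-05  2.16374824e-04 -7.40182632e-04
  6.35213759e-04 -5.01602059e-04 -5.38627711e-04]
tau [ 1.52916014e-03 -6.25459743e+01  4.99206595e-02 -3.91602159e+01
  1.63103419e-02  1.00541959e-02 -7.89782098e-05]
position [ 0.24540787 -0.57438349  0.23050259]
ee_rot [ 8.34532284e-01 -5.50958560e-01 -6.22557492e-04 -3.79617817e-04]
ft_force [-6.20945439e-01 -4.59191973e-01 -5.94924778e-04]
torque [-0.03464968 -0.02670229  0.01483105]
grip_width 1.0018195968366856
0.0187
side {'fx': 536.9631752067446, 'fy': 536.9631752067446, 'cx': 317.5750319829207, 'cy': 245.21746049593636, 'rvec': array([ 0.6600329, -2.5623971,  1.2324157]), 'tvec': array([0.47955878, 0.34097214, 1.18147196])}
top {'fx': 448.5968478911684, 'fy': 448.5968478911684, 'cx': 320.03665690862147, 'cy': 237.44421901966044, 'rvec': array([ 2.08964905, -2.14831741,  0.17384425]), 'tvec': array([-0.00125645,  0.61090183,  1.07433501])}
wrist {'fx': 410.4643388410837, 'fy': 410.4643388410837, 'cx': 318.5214591574845, 'cy': 240.83571209719312, 'T_tool_cam': array([[ 9.99999685e-01,  5.64651671e-04, -5.58464660e-04,
        -4.63231960e-04],
       [-3.68571161e-04,  9.52851748e-01,  3.03436008e-01,
        -7.83334347e-02],
       [ 7.03469677e-04, -3.03435706e-01,  9.52851655e-01,
        -1.43067162e-01],
       [ 0.00000000e+00,  0.00000000e+00,  0.00000000e+00,
         1.00000000e+00]])}
```

View pics/side0.png

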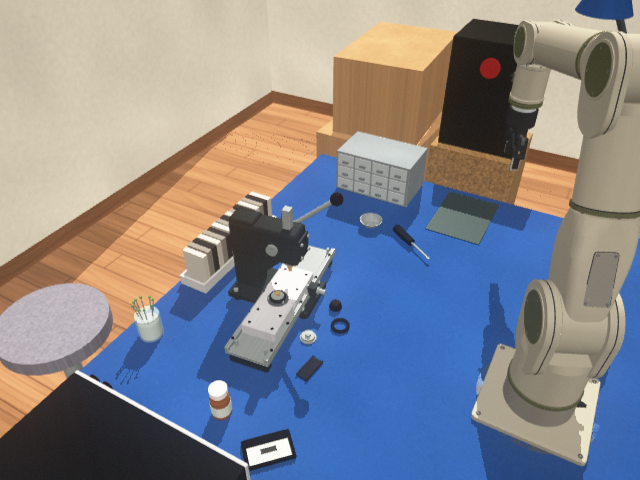

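View pics/top0.png

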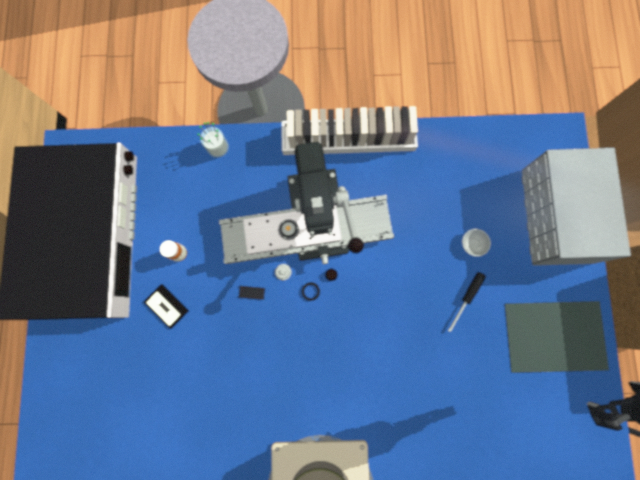

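View pics/wrist0.png

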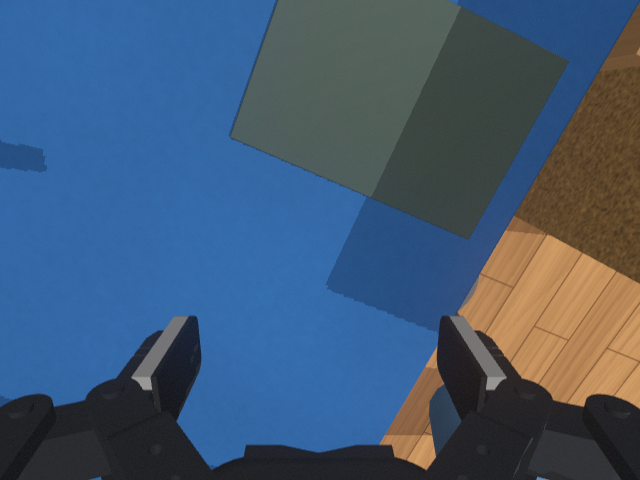

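```bash
python3 - <<'E'
import cv2
p=cv2.imread("pics/top0.png"); cv2.imwrite("pics/t1.png",cv2.resize(p[130:310,200:440],None,fx=3.3,fy=3.3,interpolation=cv2.INTER_CUBIC))
p=cv2.imread("pics/side0.png"); cv2.imwrite("pics/s1.png",cv2.resize(p[180:380,200:360],None,fx=3,fy=3,interpolation=cv2.INTER_CUBIC))
E
```

```text
(no output)
```

View pics/t1.png

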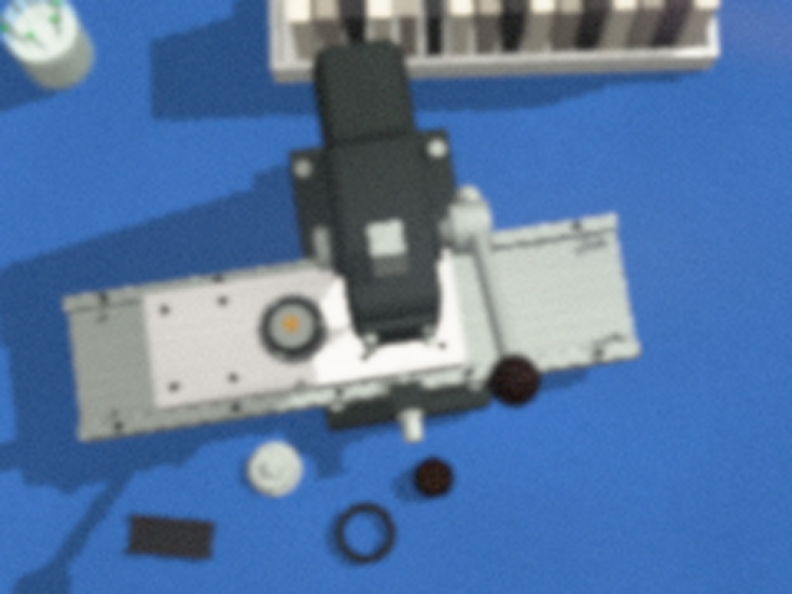

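View pics/s1.png

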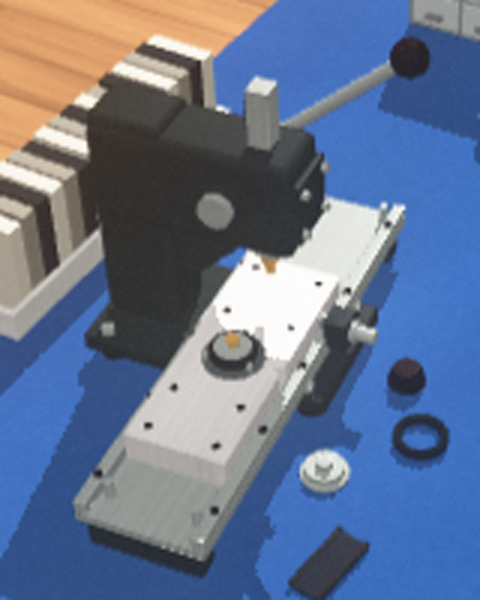

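```bash
cat > h.py <<'E'
import numpy as np, cv2
from workcell import manip
from scipy.spatial.transform import Rotation as R
def ray(n,u,v):
    c=manip.get_calibration(n); Rm=cv2.Rodrigues(c['rvec'])[0]
    o=-Rm.T@c['tvec']; d=Rm.T@np.array([(u-c['cx'])/c['fx'],(v-c['cy'])/c['fy'],1]); return o,d
def atz(n,u,v,z):
    o,d=ray(n,u,v); return o+d*(z-o[2])/d[2]
def tri(a,b):
    o1,d1=ray(*a);o2,d2=ray(*b)
    s=np.linalg.lstsq(np.c_[d1,-d2],o2-o1,rcond=None)[0]
    p,q=o1+s[0]*d1,o2+s[1]*d2; return (p+q)/2,np.linalg.norm(p-q)
def proj(n,P):
    c=manip.get_calibration(n); return cv2.projectPoints(np.atleast_2d(np.float64(P)),c['rvec'],c['tvec'],np.array([[c['fx'],0,c['cx']],[0,c['fy'],c['cy']],[0,0,1]]),None)[0][:,0]
E
python3 - <<'E'
from h import *
np.set_printoptions(precision=4,suppress=True)
T=lambda x,y:(200+x/3.3,130+y/3.3)
S=lambda x,y:(200+x/3,180+y/3)
for n,z,pts in (("rail",.052,[(64,298),(80,440),(638,354),(615,214)]),("shut",.068,[(145,295),(154,408)]),("ball",.304,[(515,380)]),("bush",.09,[(290,323)]),
 ("parts",.01,[(275,468),(434,478),(364,532)])):
    for p in pts: print(n,atz("top",*T(*p),z))
print("ball",tri(("top",*T(515,380)),("side",*S(410,58))))
print("bush",tri(("top",*T(290,323)),("side",*S(232,340))), "punch at z.1", atz("side",*S(270,270),.1))
print("shut side",atz("side",*S(122,455),.068),atz("side",*S(233,478),.068))
print("rail side",atz("side",*S(76,510),.052),atz("side",*S(205,555),.052),atz("side",*S(403,208),.052))
E
```

```text
rail [0.6633 0.2377 0.052 ]
rail [0.5523 0.2239 0.052 ]
rail [ 0.6062 -0.2026  0.052 ]
rail [ 0.7171 -0.1909  0.052 ]
shut [0.6601 0.1719 0.068 ]
shut [0.5728 0.1647 0.068 ]
ball [ 0.5479 -0.0915  0.304 ]
bush [0.6304 0.0595 0.09  ]
parts [0.5313 0.0798 0.01  ]
parts [ 0.52   -0.0446  0.01  ]
parts [0.4795 0.0111 0.01  ]
ball (array([ 0.5474, -0.092 ,  0.301 ]), np.float64(0.0020024193028016445))
bush (array([0.6303, 0.0595, 0.0848]), np.float64(0.0025480685799106812)) punch at z.1 [ 0.6375 -0.0161  0.1   ]
shut side [0.645 0.195 0.068] [0.5567 0.1734 0.068 ]
rail side [0.653  0.2468 0.052 ] [0.5429 0.2355 0.052 ] [ 0.6039 -0.1978  0.052 ]
```

```bash
python3 -m crank '[[[0.33,0.67,0.12,0,0,-0.4,0],[0.33,0.67,0.12,0,0,-0.4,0],[0.33,0.67,0.12,0,0,-0.4,0],[0.33,0.67,0.12,0,0,-0.4,0],[0.33,0.67,0.12,0,0,-0.4,0],[0.33,0.67,0.12,0,0,-0.4,0],[0.33,0.67,0.12,0,0,-0.4,0],[0.33,0.67,0.12,0,0,-0.4,0]]]' 20
```

```text
clock: 1.15
position: [0.4043, -0.2517, 0.2891]
ee_rot: [0.749, -0.662, 0.0, 0.0]
ft_force: [0.9, -0.1, 0.3]
grip_width: -0.001
```

```bash
python3 -m crank '[[[0,0.8,0,0,0,0,0],[0,0.8,0,0,0,0,0],[0,0.8,0,0,0,0,0],[0,0.8,0,0,0,0,0],[0,0.8,0,0,0,0,0],[0.1,0.8,0,0,0,0,0],[0.2,0.8,0,0,0,0,0],[0.4,0.7,0,0,0,0,0]]]'; python3 -m crank '[[[0.6,0.5,0,0,0,0,0],[0.8,0.2,0,0,0,0,0],[0.6,0.1,0,0,0,0,0],[0.3,0,0,0,0,0,0]]]'
```

```text
clock: 2.15
position: [0.4459, 0.1266, 0.2893]
ee_rot: [0.75, -0.662, 0.001, -0.0]
ft_force: [0.8, -0.9, -0.1]
grip_width: -0.002
clock: 2.65
position: [0.5853, 0.1731, 0.2876]
ee_rot: [0.75, -0.662, -0.001, 0.0]
ft_force: [0.3, -0.6, -0.4]
grip_width: -0.0
```

```bash
python3 -m crank '[[[0.2,0.45,0,0,0,0,0],[0.2,0.45,0,0,0,0,0],[0,0,-0.5,0,0,0,0],[0,0,-0.5,0,0,0,0],[0,0,0,0,0,0,0]]]'; python3 - <<'E'
from h import *
o=manip.get_obs(); print(o['position'],o['ee_rot'])
for n in ("wrist","top"):
    p,d=manip.camera(n); cv2.imwrite(f"pics/{n}1.png",p if n=="wrist" else cv2.resize(p[130:310,200:440],None,fx=3.3,fy=3.3,interpolation=cv2.INTER_CUBIC))
    np.save(f"pics/{n}1.npy",d)
E
```

```text
clock: 3.28
position: [0.607, 0.226, 0.2265]
ee_rot: [0.75, -0.662, -0.001, 0.002]
ft_force: [-0.1, -0.3, 1.3]
grip_width: -0.0
[0.60703139 0.22600833 0.22653633] [ 0.74974119 -0.66172738 -0.00093642  0.00203714]
```

View pics/wrist1.png

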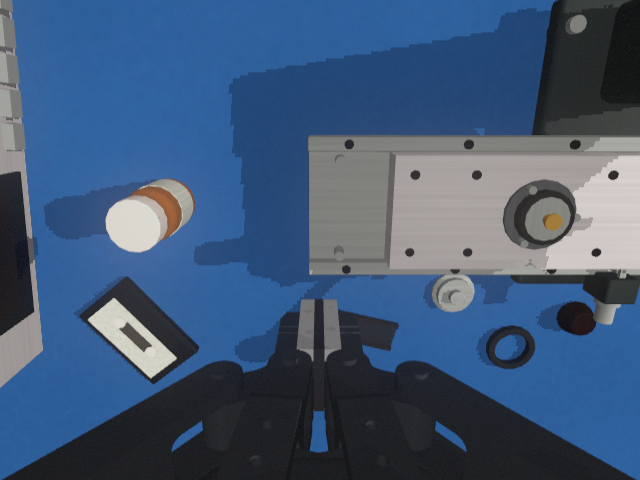

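View pics/top1.png

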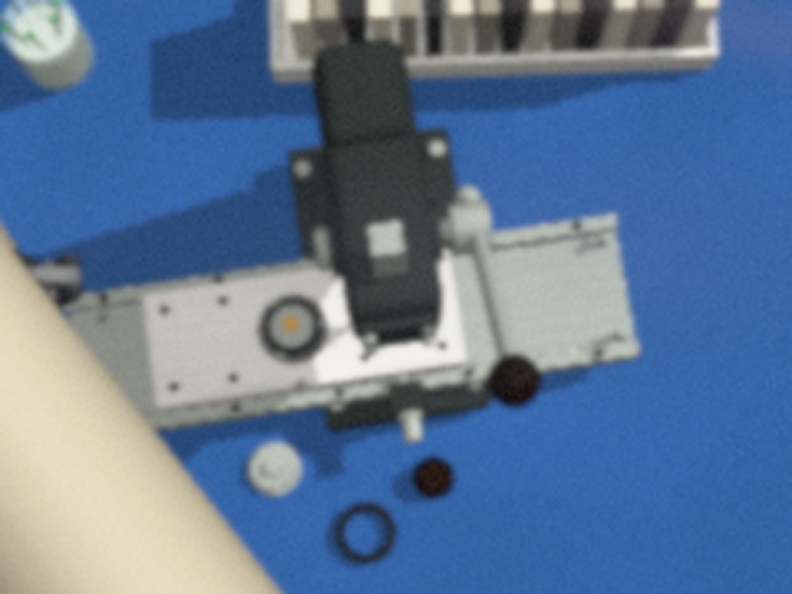

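```bash
cat >> h.py <<'E'
def watz(u,v,z,pos,q):
    c=manip.get_calibration('wrist'); Rm=R.from_quat(q).as_matrix(); T=c['T_tool_cam']
    o=Rm@T[:3,3]+pos; d=Rm@T[:3,:3]@np.array([(u-c['cx'])/c['fx'],(v-c['cy'])/c['fy'],1]); return o+d*(z-o[2])/d[2]
a=0.1257; PO=np.array([0.639,-0.0177]); PX=np.array([np.cos(a),np.sin(a)]); PY=np.array([-np.sin(a),np.cos(a)])
def press(p): r=np.asarray(p)[:2]-PO; return np.array([r@PX,r@PY])
def world(x,y): return PO+x*PX+y*PY
E
python3 - <<'E'
from h import *
np.set_printoptions(precision=4,suppress=True)
o=manip.get_obs();P=o['position'];q=o['ee_rot']
for n,u,v,z in (("railUL",309,136,.052),("railLL",310,274,.052),("shUL",394,153,.068),("shLL",390,268,.068),("bush",553,221,.09),("noseblk",610,290,.05)):
    w=watz(u,v,z,P,q); print(n,w,press(w))
print("tcp",P,press(P)); w=world(0,.21); print(w,w-P[:2])
E
```

```text
railUL [0.6662 0.2422 0.052 ] [0.0595 0.2545]
railLL [0.5543 0.2281 0.052 ] [-0.0532  0.2545]
shUL [0.6629 0.179  0.068 ] [0.0484 0.1922]
shLL [0.5739 0.166  0.068 ] [-0.0416  0.1904]
bush [0.6318 0.0623 0.09  ] [0.0028 0.0803]
noseblk [ 0.5709 -0.029   0.05  ] [-0.069  -0.0026]
tcp [0.6082 0.2268 0.2298] [0.0001 0.2465]
[0.6127 0.1906] [ 0.0045 -0.0362]
```

```bash
python3 -m crank '[[[0.02,-0.17,-0.5,0,0,0,0],[0.02,-0.17,-0.5,0,0,0,0],[0,0,-0.6,0,0,0,0],[0,0,-0.6,0,0,0,0],[0,0,-0.5,0,0,0,0],[0,0,-0.2,0,0,0,0],[0,0,0,0,0,0,0],[0,0,0,0,0,0,0]]]'
```

```text
clock: 4.38
position: [0.6113, 0.2069, 0.0567]
ee_rot: [0.75, -0.662, 0.001, -0.001]
ft_force: [0.3, 0.8, 1.0]
grip_width: 0.002
```

```bash
python3 -m crank '[[[0.01,-0.08,-0.05,0,0,0,0],[0.01,-0.08,0,0,0,0,0],[0.01,-0.08,0,0,0,0,0],[0,0,0,0,0,0,0]]]'; for i in 1 ; do python3 -m crank '[[[0.006,-0.05,0,0,0,0,0],[0,0,0,0,0,0,0]]]';python3 -m crank '[[[0.006,-0.05,0,0,0,0,0],[0,0,0,0,0,0,0]]]';python3 -m crank '[[[0.006,-0.05,0,0,0,0,0],[0,0,0,0,0,0,0]]]';python3 -m crank '[[[0.006,-0.05,0,0,0,0,0],[0,0,0,0,0,0,0]]]'; done
```

```text
clock: 4.88
position: [0.6125, 0.1913, 0.052]
ee_rot: [0.749, -0.662, 0.0, 0.0]
ft_force: [0.1, 0.1, 0.6]
grip_width: -0.001
clock: 5.12
position: [0.6126, 0.1888, 0.0519]
ee_rot: [0.75, -0.662, 0.0, 0.0]
ft_force: [0.0, -0.4, 0.4]
grip_width: 0.001
clock: 5.38
position: [0.613, 0.1857, 0.0519]
ee_rot: [0.75, -0.662, 0.0, 0.0]
ft_force: [-0.6, 0.3, -0.2]
grip_width: -0.001
clock: 5.62
position: [0.6131, 0.1835, 0.052]
ee_rot: [0.75, -0.662, -0.0, -0.0]
ft_force: [0.2, 2.7, 0.1]
grip_width: 0.003
clock: 5.88
position: [0.6135, 0.1805, 0.052]
ee_rot: [0.75, -0.662, -0.0, -0.0]
ft_force: [-0.3, 3.6, -0.4]
grip_width: 0.0
```

```bash
python3 -m crank '[[[0.014,-0.11,0,0,0,0,0],[0.014,-0.11,0,0,0,0,0],[0.014,-0.11,0,0,0,0,0],[0.014,-0.11,0,0,0,0,0]]]';python3 -m crank '[[[0.014,-0.11,0,0,0,0,0],[0.014,-0.11,0,0,0,0,0],[0.01,-0.08,0,0,0,0,0],[0.006,-0.05,0,0,0,0,0],[0,0,0,0,0,0,0]]]'
python3 - <<'E'
from h import *
o=manip.get_obs(); print(o['position'],o['ee_rot'],press(o['position']))
for n in ("wrist","side"):
    p,d=manip.camera(n); cv2.imwrite(f"pics/{n}2.png",p if n=="wrist" else cv2.resize(p[180:380,200:360],None,fx=3,fy=3,interpolation=cv2.INTER_CUBIC))
E
```

```text
clock: 6.38
position: [0.6166, 0.1556, 0.0521]
ee_rot: [0.75, -0.661, -0.001, -0.001]
ft_force: [-0.4, 8.3, -1.1]
grip_width: -0.004
clock: 7.0
position: [0.6195, 0.1328, 0.052]
ee_rot: [0.75, -0.662, -0.0, 0.0]
ft_force: [-1.5, 3.1, -0.6]
grip_width: -0.002
[0.6194701  0.13282433 0.0519679 ] [ 7.49777440e-01 -6.61690086e-01 -1.44141309e-04  2.27825153e-05] [-0.00050469  0.15178517]
```

View pics/wrist2.png

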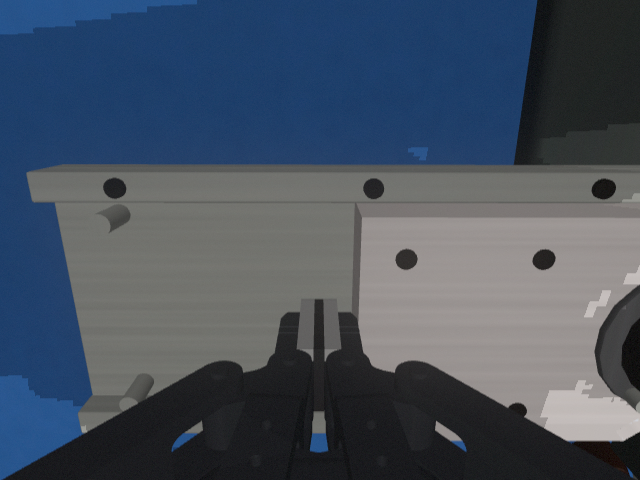

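View pics/side2.png

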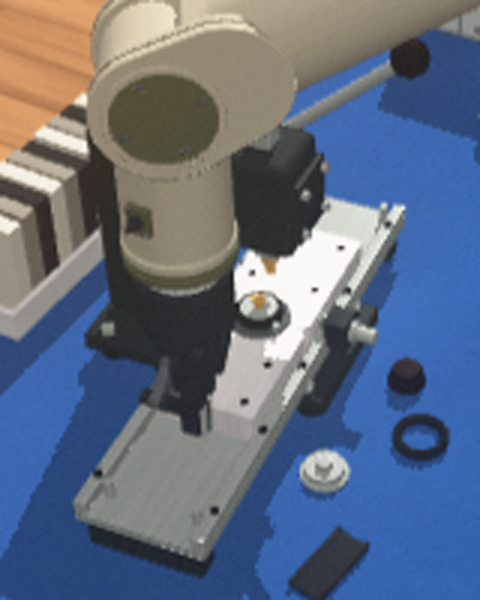

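```bash
python3 -m crank '[[[0.006,-0.05,0,0,0,0,0],[0.006,-0.05,0,0,0,0,0],[0.006,-0.05,0,0,0,0,0],[0.006,-0.05,0,0,0,0,0],[0.004,-0.03,0,0,0,0,0],[0,0,0,0,0,0,0]]]'
python3 -m crank '[[[0.003,-0.025,0,0,0,0,0],[0,0,0,0,0,0,0]]]'
python3 -m crank '[[[0.003,-0.025,0,0,0,0,0],[0,0,0,0,0,0,0]]]'
python3 -m crank '[[[0.003,-0.025,0,0,0,0,0],[0,0,0,0,0,0,0]]]'
```

```text
clock: 7.85
position: [0.6212, 0.1187, 0.0519]
ee_rot: [0.75, -0.662, 0.0, 0.0]
ft_force: [-1.6, 3.7, 1.3]
grip_width: 0.003
clock: 8.1
position: [0.6214, 0.1172, 0.0519]
ee_rot: [0.75, -0.662, 0.0, 0.0]
ft_force: [-1.3, 3.7, 0.5]
grip_width: 0.0
clock: 8.35
position: [0.6217, 0.1154, 0.0519]
ee_rot: [0.75, -0.662, 0.0, 0.0]
ft_force: [-1.8, 2.2, 1.9]
grip_width: -0.003
clock: 8.6
position: [0.6223, 0.113, 0.0519]
ee_rot: [0.749, -0.662, 0.001, 0.0]
ft_force: [-0.0, -0.2, 0.6]
grip_width: -0.0
```

```bash
python3 -m crank '[[[0,0,0,0,0,0,0],[0,0,0,0,0,0,0]]]'
python3 - <<'E'
from h import *
o=manip.get_obs(); print(o['position'],o['ft_force'])
p,d=manip.camera("wrist"); cv2.imwrite("pics/wrist3.png",p)
p,d=manip.camera("side"); cv2.imwrite("pics/side3.png",cv2.resize(p[240:320,260:340],None,fx=7,fy=7,interpolation=cv2.INTER_CUBIC))
E
```

```text
clock: 8.85
position: [0.622, 0.114, 0.0519]
ee_rot: [0.75, -0.662, 0.0, 0.0]
ft_force: [-0.3, 1.1, 0.6]
grip_width: 0.003
[0.62201224 0.11397357 0.0519172 ] [-0.28829958  1.12383822  0.64704987]
```

View pics/wrist3.png

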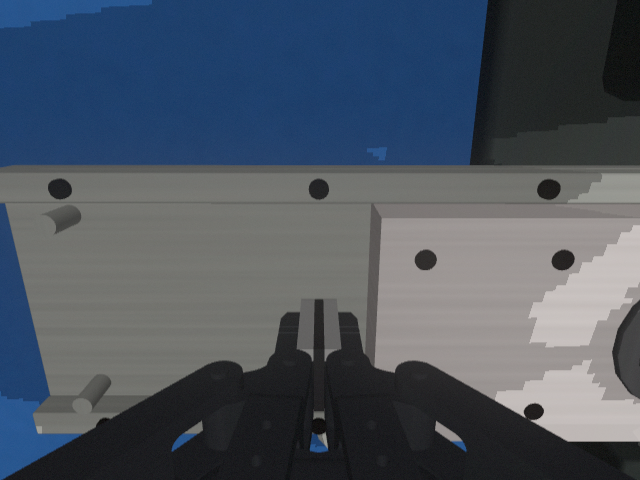

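View pics/side3.png

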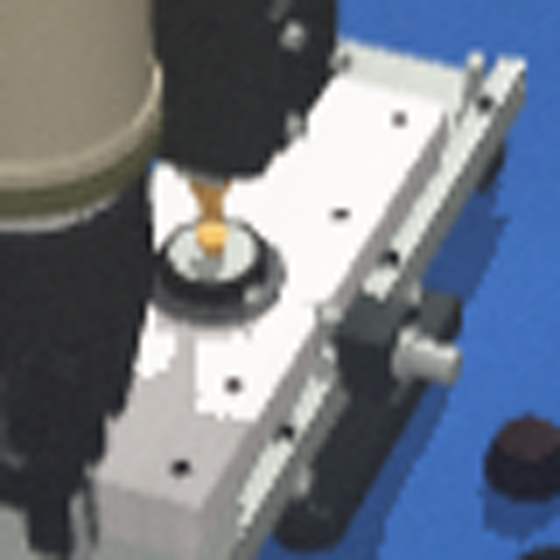

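```bash
python3 -m crank '[[[-0.02,0.16,0,0,0,0,0],[-0.03,0.24,0,0,0,0,0],[-0.02,0.2,0.3,0,0,0,0],[0,0,0.8,0,0,0,0],[0,0,0.9,0,0,0,0],[0,0,0.9,0,0,0,0],[0,0,0.9,0,0,0,0],[0,0,0.5,0,0,0,0]]]'
python3 - <<'E'
from h import *
o=manip.get_obs(); print(o['position'],o['ft_force'])
p,d=manip.camera("wrist"); cv2.imwrite("pics/wrist4.png",p)
p,d=manip.camera("side"); cv2.imwrite("pics/side4.png",cv2.resize(p[180:380,200:360],None,fx=3,fy=3,interpolation=cv2.INTER_CUBIC))
E
```

```text
clock: 9.95
position: [0.6175, 0.1522, 0.3148]
ee_rot: [0.75, -0.661, 0.001, -0.002]
ft_force: [-0.1, 0.1, -0.2]
grip_width: -0.007
[0.61754681 0.15215762 0.31478898] [-0.12635937  0.11019862 -0.21319383]
```

View pics/wrist4.png

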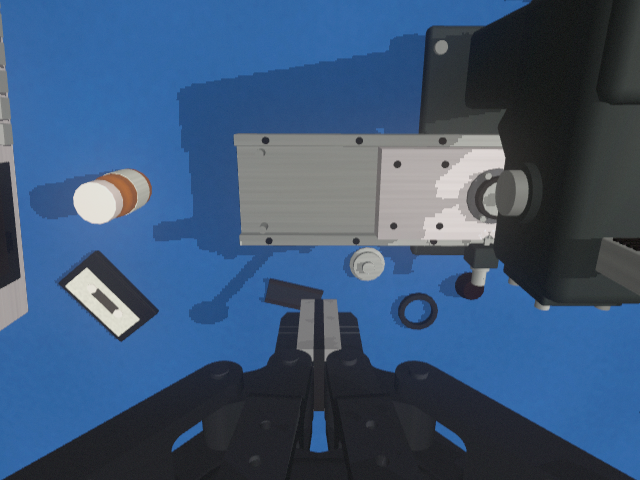

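View pics/side4.png

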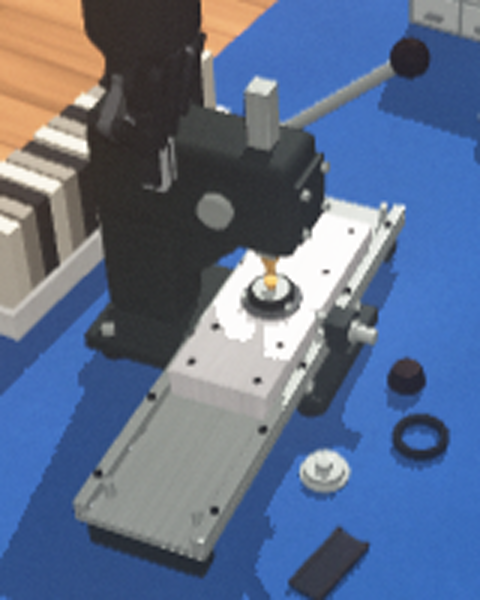

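```bash
python3 - <<'E'
from h import *
np.set_printoptions(precision=4,suppress=True)
o=manip.get_obs();P=o['position'];q=o['ee_rot']
for n,u,v,z in (("railUL",235,135,.052),("railLL",239,244,.052),("shUL",381,148,.068),("shLL",379,239,.068)):
    w=watz(u,v,z,P,q); print(n,w,press(w))
S=lambda x,y:(200+x/3,180+y/3)
print("shut side",press(atz("side",*S(173,375),.068)),press(atz("side",*S(267,403),.068)),"rail",press(atz("side",*S(76,510),.052)),press(atz("side",*S(205,555),.052)))
print("bush/punch",press(atz("side",*S(270,284),.09)),press(atz("side",*S(270,270),.1)))
print(press(P),"ball", press([.5474,-.092]))
E
```

```text
railUL [0.6646 0.2406 0.052 ] [0.0578 0.253 ]
railLL [0.5551 0.2292 0.052 ] [-0.0523  0.2554]
shUL [0.6712 0.1017 0.068 ] [0.0469 0.1144]
shLL [0.5835 0.0885 0.068 ] [-0.0418  0.1124]
shut side [0.0354 0.1172] [-0.0493  0.1179] rail [0.047  0.2606] [-0.0636  0.2632]
bush/punch [-0.0036  0.008 ] [-0.0013  0.0018]
[0.0007 0.1714] ball [-0.1002 -0.0622]
```

```bash
python3 -m crank '[[[-0.6,0,0.4,0,0,0,0],[-0.7,-0.2,0.5,0,0,0,0],[-0.5,-0.5,0.5,0,0,0,0],[-0.2,-0.8,0,0,0,0,0],[0,-0.8,0,0,0,0,0],[0.1,-0.8,0,0,0,0,0],[0.3,-0.6,0,0,0,0,0],[0.4,-0.35,0,0,0,0,0]]]';python3 -m crank '[[[0,0,0,0,0,0,0]]]'
python3 - <<'E'
from h import *
np.set_printoptions(precision=4,suppress=True)
o=manip.get_obs(); print(o['position'],o['ft_force'],press(o['position']))
p,d=manip.camera("wrist"); cv2.imwrite("pics/wrist5.png",p)
p,d=manip.camera("side"); cv2.imwrite("pics/side5.png",cv2.resize(p[120:320,200:400],None,fx=3,fy=3,interpolation=cv2.INTER_CUBIC))
E
```

```text
clock: 11.05
position: [0.5457, -0.0942, 0.3944]
ee_rot: [0.749, -0.662, 0.0, 0.0]
ft_force: [0.6, 0.3, 0.5]
grip_width: -0.002
clock: 11.18
position: [0.5462, -0.0938, 0.393]
ee_rot: [0.749, -0.662, -0.001, 0.0]
ft_force: [-0.5, 1.4, -0.6]
grip_width: -0.004
[ 0.5462 -0.0938  0.393 ] [-0.5483  1.3681 -0.6327] [-0.1016 -0.0638]
```

View pics/wrist5.png

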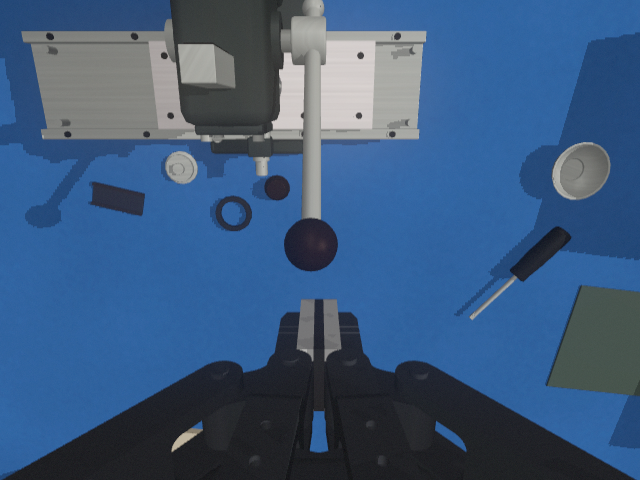

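View pics/side5.png

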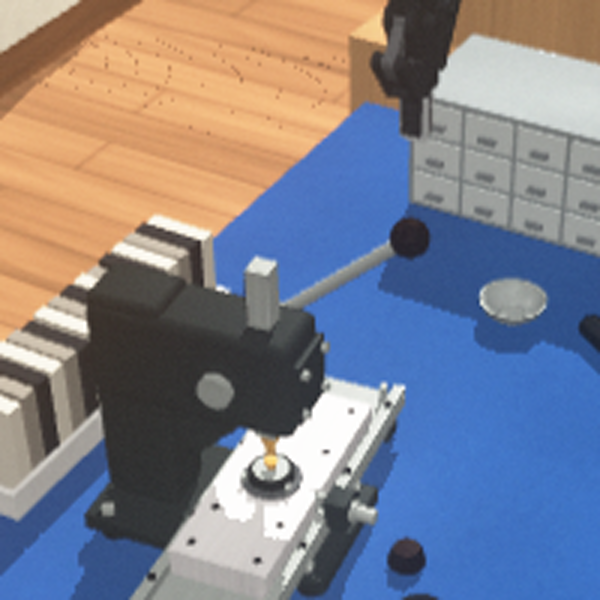

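```bash
python3 - <<'E'
from h import *
np.set_printoptions(precision=4,suppress=True)
o=manip.get_obs();P=o['position'];q=o['ee_rot']
w=watz(311,244.5,.304,P,q); print(w,press(w),P,press(P),w-P)
# arc: ball centre and pressing offsets in press x,z relative to pivot at 0
xp=press(w)[0]+.17*np.cos(np.radians(42))
prev=None
for th in np.arange(0,.96,.1).tolist()+[.94,1.0]:
    e=np.radians(42)-th; bx=xp-.17*np.cos(e); bz=.19+.17*np.sin(e)+.016
    W=world(bx,press(w)[1]); print(round(th,2),W,round(bz,4), (np.r_[W,bz]-prev)/.06 if prev is not None else '')
    prev=np.r_[W,bz]
E
```

```text
[ 0.5465 -0.0859  0.304 ] [-0.1004 -0.056 ] [ 0.5455 -0.0913  0.3939] [-0.102  -0.0613] [ 0.0009  0.0055 -0.0899]
0.0 [ 0.5465 -0.0859] 0.3198 
0.1 [ 0.5358 -0.0872] 0.3066 [-0.1773 -0.0224 -0.2197]
0.2 [ 0.5265 -0.0884] 0.2924 [-0.1547 -0.0195 -0.2364]
0.3 [ 0.5187 -0.0894] 0.2773 [-0.1305 -0.0165 -0.2508]
0.4 [ 0.5124 -0.0902] 0.2616 [-0.105  -0.0133 -0.2627]
0.5 [ 0.5077 -0.0908] 0.2453 [-0.0785 -0.0099 -0.2719]
0.6 [ 0.5046 -0.0911] 0.2285 [-0.0511 -0.0065 -0.2785]
0.7 [ 0.5032 -0.0913] 0.2116 [-0.0233 -0.0029 -0.2822]
0.8 [ 0.5035 -0.0913] 0.1946 [ 0.0048  0.0006 -0.2832]
0.9 [ 0.5055 -0.091 ] 0.1777 [ 0.0328  0.0041 -0.2813]
0.94 [ 0.5067 -0.0909] 0.1711 [ 0.0209  0.0026 -0.1114]
1.0 [ 0.5091 -0.0906] 0.1612 [ 0.0396  0.005  -0.1652]
```

```bash
python3 -m crank '[[[0.02,0.03,-0.5,0,0,0,0],[0,0,-0.4,0,0,0,0],[0,0,-0.2,0,0,0,0],[0,0,0,0,0,0,0]]]'; python3 -m crank '[[[-0.05,0,-0.15,0,0,0,0],[-0.08,-0.02,-0.15,0,0,0,0],[0,0,0,0,0,0,0]]]'
```

```text
clock: 11.78
position: [0.5465, -0.0902, 0.328]
ee_rot: [0.75, -0.661, -0.0, 0.0]
ft_force: [-0.3, -0.6, 0.9]
grip_width: -0.003
clock: 12.15
position: [0.5382, -0.0918, 0.3103]
ee_rot: [0.75, -0.662, -0.0, 0.0]
ft_force: [-3.4, 0.9, 5.7]
grip_width: 0.001
```

```bash
python3 -m crank '[[[-0.08,-0.01,-0.115,0,0,0,0],[-0.08,-0.01,-0.115,0,0,0,0],[-0.07,-0.01,-0.125,0,0,0,0],[-0.07,-0.01,-0.125,0,0,0,0],[-0.06,-0.01,-0.13,0,0,0,0],[-0.06,-0.01,-0.13,0,0,0,0],[-0.08,-0.01,-0.25,0,0,0,0],[0,0,0,0,0,0,0]]]'
python3 - <<'E'
from h import *
np.set_printoptions(precision=4,suppress=True)
o=manip.get_obs(); print(o['position'],o['ft_force'],press(o['position']))
p,d=manip.camera("side"); cv2.imwrite("pics/side6.png",cv2.resize(p[120:320,200:400],None,fx=3,fy=3,interpolation=cv2.INTER_CUBIC))
E
```

```text
clock: 13.15
position: [0.5086, -0.0964, 0.2495]
ee_rot: [0.75, -0.662, -0.0, 0.0]
ft_force: [-1.2, 0.4, 3.3]
grip_width: -0.0
[ 0.5086 -0.0964  0.2495] [-1.2193  0.4059  3.2831] [-0.1393 -0.0617]
```

View pics/side6.png

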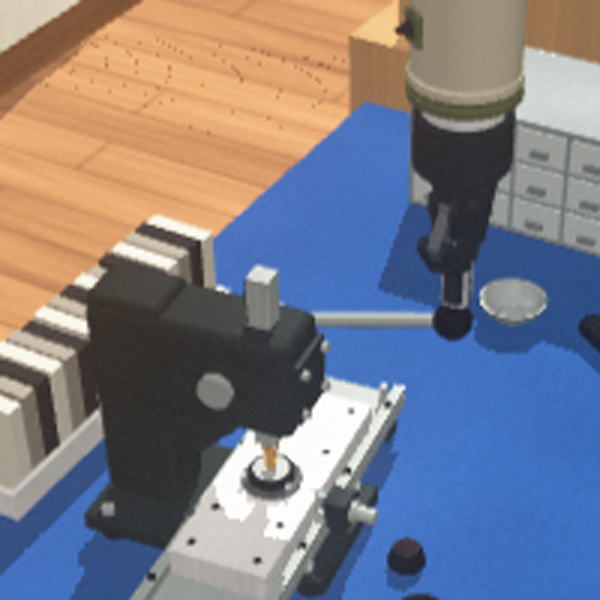

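```bash
python3 -m crank '[[[-0.03,0.01,-0.15,0,0,0,0],[-0.03,0.01,-0.15,0,0,0,0],[-0.02,0.01,-0.15,0,0,0,0],[-0.01,0,-0.15,0,0,0,0],[0,0,-0.15,0,0,0,0],[0.01,0,-0.15,0,0,0,0],[0,0,0,0,0,0,0]]]';python3 -m crank '[[[0.01,0,-0.1,0,0,0,0],[0.01,0,-0.1,0,0,0,0],[0,0,0,0,0,0,0]]]'
```

```text
clock: 14.08
position: [0.5039, -0.0945, 0.1959]
ee_rot: [0.75, -0.662, -0.0, 0.0]
ft_force: [-4.1, -1.5, 6.6]
grip_width: 0.0
clock: 14.45
position: [0.5051, -0.0943, 0.1841]
ee_rot: [0.75, -0.662, -0.0, 0.0]
ft_force: [-3.3, -0.7, 5.7]
grip_width: 0.002
```

```bash
python3 -m crank '[[[0.01,0,-0.1,0,0,0,0],[0,0,0,0,0,0,0]]]';python3 -m crank '[[[0.01,0,-0.05,0,0,0,0],[0,0,0,0,0,0,0]]]';python3 -m crank '[[[0.01,0,-0.04,0,0,0,0],[0,0,0,0,0,0,0]]]'
```

```text
clock: 14.7
position: [0.506, -0.0942, 0.1783]
ee_rot: [0.75, -0.662, -0.0, 0.0]
ft_force: [-3.3, -1.0, 6.6]
grip_width: 0.001
clock: 14.95
position: [0.5064, -0.0942, 0.1753]
ee_rot: [0.75, -0.662, -0.0, 0.0]
ft_force: [-5.2, -0.5, 6.6]
grip_width: -0.002
clock: 15.2
position: [0.5069, -0.0941, 0.1729]
ee_rot: [0.75, -0.662, -0.0, 0.0]
ft_force: [-4.1, -0.0, 6.8]
grip_width: -0.0
```

```bash
python3 -m crank '[[[0,0,-0.03,0,0,0,0],[0,0,0,0,0,0,0]]]';python3 -m crank '[[[0.01,0,-0.03,0,0,0,0],[0,0,0,0,0,0,0]]]'
```

```text
clock: 15.45
position: [0.5071, -0.0941, 0.1713]
ee_rot: [0.75, -0.662, -0.0, 0.0]
ft_force: [-3.2, -0.2, 6.8]
grip_width: -0.002
clock: 15.7
position: [0.5076, -0.0941, 0.1694]
ee_rot: [0.75, -0.662, -0.0, 0.0]
ft_force: [-3.8, -0.9, 6.3]
grip_width: 0.002
```

```bash
python3 -m crank '[[[0,0,-0.03,0,0,0,0],[0,0,0,0,0,0,0]]]';python3 -m crank '[[[0.01,0,-0.03,0,0,0,0],[0,0,0,0,0,0,0]]]'
```

```text
clock: 15.95
position: [0.5078, -0.094, 0.1677]
ee_rot: [0.75, -0.662, -0.0, -0.0]
ft_force: [-3.6, -0.4, 6.6]
grip_width: 0.001
clock: 16.2
position: [0.5081, -0.094, 0.1658]
ee_rot: [0.75, -0.662, -0.0, 0.0]
ft_force: [-3.3, 0.3, 6.6]
grip_width: -0.002
```

```bash
python3 - <<'E'
from h import *
p,d=manip.camera("side"); cv2.imwrite("pics/side7.png",cv2.resize(p[190:310,260:380],None,fx=5,fy=5,interpolation=cv2.INTER_CUBIC))
p,d=manip.camera("wrist"); cv2.imwrite("pics/wrist7.png",p)
E
```

```text
(no output)
```

View pics/side7.png

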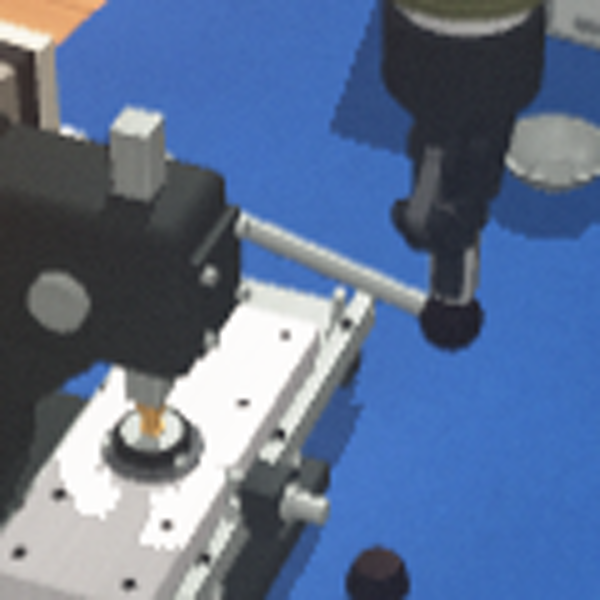

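View pics/wrist7.png

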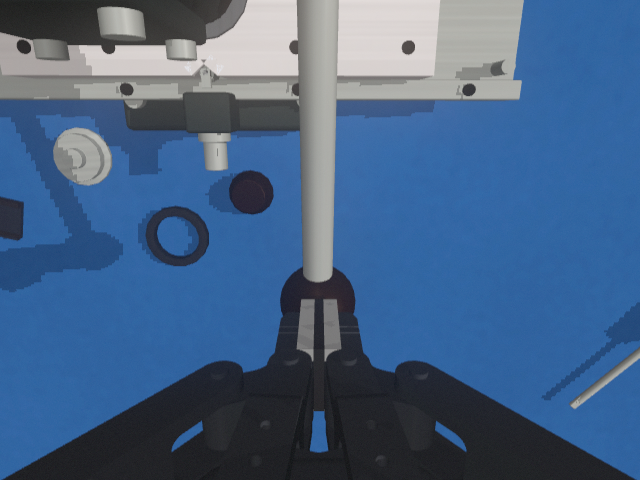

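```bash
python3 -m crank '[[[0.02,0,-0.03,0,0,0,0],[0,0,0,0,0,0,0]]]';python3 -m crank '[[[0.02,0,-0.03,0,0,0,0],[0,0,0,0,0,0,0]]]';python3 -m crank '[[[0.02,0,-0.03,0,0,0,0],[0,0,0,0,0,0,0]]]'
```

```text
clock: 16.55
position: [0.5094, -0.094, 0.164]
ee_rot: [0.75, -0.662, -0.0, 0.0]
ft_force: [-3.7, -0.1, 7.1]
grip_width: 0.002
clock: 16.8
position: [0.5106, -0.094, 0.1623]
ee_rot: [0.75, -0.662, -0.0, 0.0]
ft_force: [-4.4, -0.3, 7.5]
grip_width: 0.004
clock: 17.05
position: [0.5118, -0.0939, 0.1606]
ee_rot: [0.75, -0.662, -0.0, 0.0]
ft_force: [-5.0, 0.1, 7.9]
grip_width: 0.005
```

```bash
python3 - <<'E'
from h import *
np.set_printoptions(precision=4,suppress=True)
def onplane(u,v,yp):
    o,d=ray("side",u,v); n=np.r_[PY,0]; p0=np.r_[world(0,yp),0]; w=o+d*((p0-o)@n)/(d@n); return w,press(w)
print("rest",onplane(200+410/3,180+58/3,-.06)); print("mid",onplane(200+452/3,120+322/3,-.06)); print("s7",onplane(260+451/5,190+318/5,-.06))
p,d=manip.camera("side"); cv2.imwrite("pics/side8.png",cv2.resize(p[190:310,260:380],None,fx=5,fy=5,interpolation=cv2.INTER_CUBIC))
E
```

```text
rest (array([ 0.5453, -0.09  ,  0.3026]), array([-0.102, -0.06 ]))
mid (array([ 0.5083, -0.0947,  0.2308]), array([-0.1393, -0.06  ]))
s7 (array([ 0.5067, -0.0949,  0.1491]), array([-0.141, -0.06 ]))
```

View pics/side8.png

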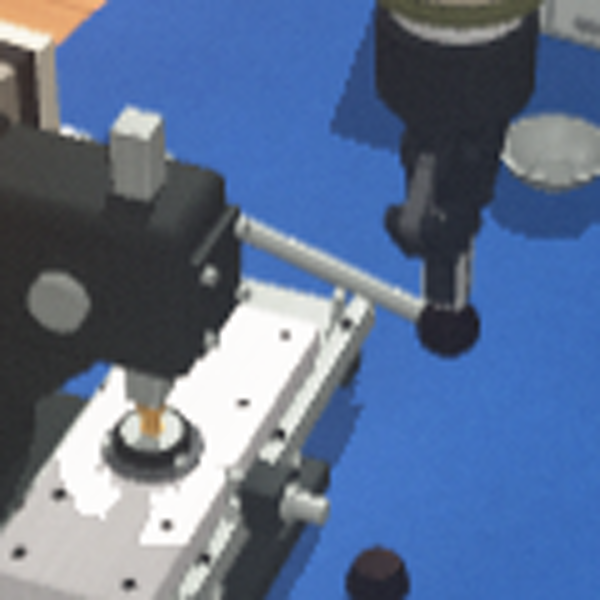

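```bash
python3 -m crank '[[[0.02,0,-0.04,0,0,0,0],[0,0,0,0,0,0,0]]]';python3 -m crank '[[[0.02,0,-0.04,0,0,0,0],[0,0,0,0,0,0,0]]]';python3 -m crank '[[[0.02,0,-0.04,0,0,0,0],[0,0,0,0,0,0,0]]]'
```

```text
clock: 17.35
position: [0.5128, -0.0939, 0.1581]
ee_rot: [0.75, -0.662, -0.001, 0.0]
ft_force: [-5.9, 1.0, 8.9]
grip_width: 0.001
clock: 17.6
position: [0.5141, -0.0939, 0.1559]
ee_rot: [0.75, -0.662, -0.0, 0.0]
ft_force: [-5.2, 0.0, 10.1]
grip_width: -0.003
clock: 17.85
position: [0.5152, -0.0939, 0.1535]
ee_rot: [0.75, -0.662, -0.001, 0.0]
ft_force: [-7.0, -0.4, 11.9]
grip_width: -0.001
```

```bash
python3 -m crank '[[[-0.06,0,0.25,0,0,0,0],[-0.05,0,0.28,0,0,0,0],[-0.04,0,0.28,0,0,0,0],[-0.01,0,0.28,0,0,0,0],[0.02,0.01,0.28,0,0,0,0],[0.05,0.01,0.28,0,0,0,0],[0.08,0.01,0.27,0,0,0,0],[0.11,0.02,0.26,0,0,0,0]]]'; python3 -m crank '[[[0.13,0.02,0.25,0,0,0,0],[0.15,0.02,0.24,0,0,0,0],[0.15,0.02,0.24,0,0,0,0],[0.1,0.01,0.24,0,0,0,0],[0,0,0.4,0,0,0,0],[0,0,0.7,0,0,0,0],[-0.3,0,0.5,0,0,0,0],[0,0,0,0,0,0,0]]]'
python3 - <<'E'
from h import *
np.set_printoptions(precision=4,suppress=True)
o=manip.get_obs(); print(o['position'],o['ft_force'],press(o['position']))
p,d=manip.camera("side"); cv2.imwrite("pics/side9.png",cv2.resize(p[120:320,200:400],None,fx=3,fy=3,interpolation=cv2.INTER_CUBIC))
cv2.imwrite("pics/side9b.png",cv2.resize(p[240:320,260:340],None,fx=7,fy=7,interpolation=cv2.INTER_CUBIC))
E
```

```text
clock: 18.85
position: [0.522, -0.0915, 0.2851]
ee_rot: [0.75, -0.662, -0.0, 0.0]
ft_force: [1.9, 0.8, 1.7]
grip_width: 0.003
clock: 19.85
position: [0.5354, -0.087, 0.4409]
ee_rot: [0.75, -0.662, 0.001, -0.001]
ft_force: [0.2, -0.5, -1.2]
grip_width: 0.002
[ 0.5354 -0.087   0.4409] [ 0.2418 -0.4577 -1.201 ] [-0.1114 -0.0557]
```

View pics/side9.png

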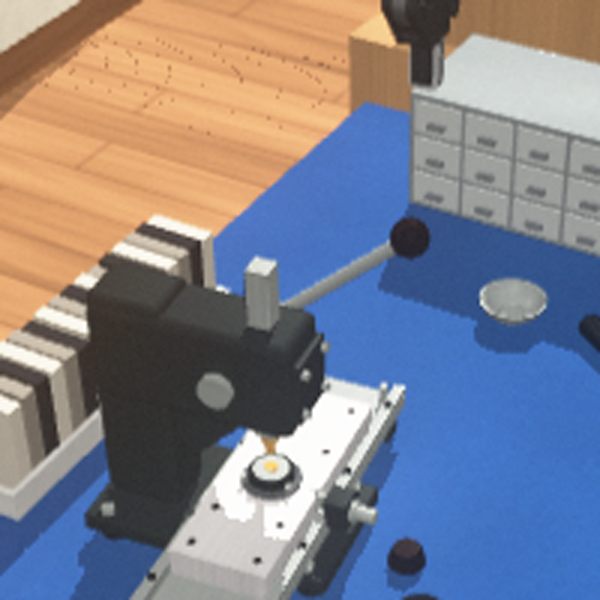

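View pics/side9b.png

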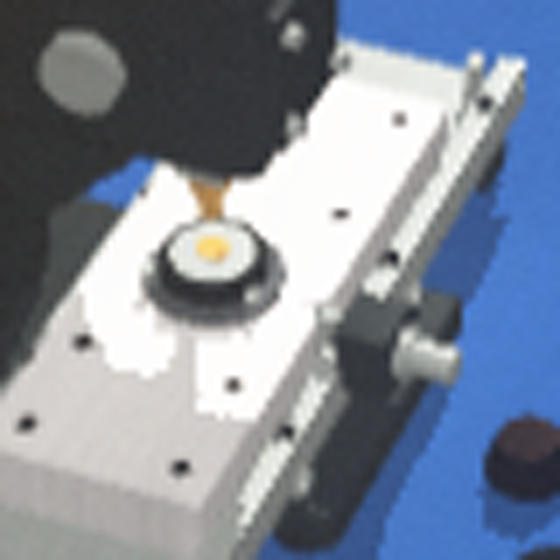

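```bash
python3 - <<'E'
from h import *
np.set_printoptions(precision=2,suppress=True)
b=world(0,0)+np.array([.0,.0]); q=proj("side",[[*b,.090],[*b,.084]]); print("expected shift px",q[1]-q[0])
def top(f):
    p=cv2.imread(f).astype(int); m=(p[...,2]>200)&(p[...,0]<150)&(p[...,2]-p[...,0]>70)
    n,l,s,c=cv2.connectedComponentsWithStats(m.astype(np.uint8)); 
    return [(s[i,1]/7,(s[i,1]+s[i,3])/7,c[i]/7,s[i,4]) for i in range(1,n) if s[i,4]>40]
for f in("pics/side3.png","pics/side9b.png"): print(f,top(f))
a=cv2.imread("pics/side3.png")[190:330,140:290];c=cv2.imread("pics/side9b.png")[190:330,140:290]
cv2.imwrite("pics/cmp.png",cv2.resize(np.hstack([a,c]),None,fx=2.6,fy=2.6))
o=manip.get_obs(); print(o['ft_force'],o['position'])
E
```

```text
expected shift px [0.09 1.75]
pics/side3.png [(np.float64(31.714285714285715), np.float64(35.142857142857146), array([30.16, 33.39]), np.int32(574))]
pics/side9b.png [(np.float64(34.142857142857146), np.float64(37.142857142857146), array([30.38, 35.45]), np.int32(436))]
[-0.43  0.45 -0.3 ] [ 0.54 -0.09  0.44]
```

View pics/cmp.png

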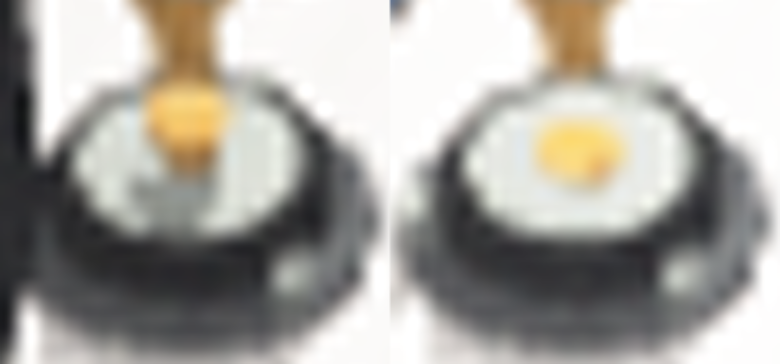

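```bash
python3 -m crank '[[[0,0,0,0,0,0,0],[0,0,0,0,0,0,0],[0,0,0,0,0,0,0],[0,0,0,0,0,0,0]]]'; python3 -c "
from workcell import manip
print(manip.hand_in())"
```

```text
clock: 20.4
position: [0.5355, -0.0873, 0.4381]
ee_rot: [0.75, -0.662, -0.0, 0.0]
ft_force: [-0.5, -0.3, 0.5]
grip_width: 0.002
the job is handed in; nothing more can be done
None
```

The job is done and handed in at 20.4 s of the 64 s allowed. `hand_in` reported no verdict.

- **Shuttle:** I pushed it with closed fingers until the push force dropped to about zero and a gap opened ahead of them. I then backed off. The wrist camera put the shuttle's end face 141 mm from the rail's left end, which matches the 0.110 detent. A rougher side-camera reading gave about 144 mm, but it showed the bush under the punch.
- **Lever and bush:** I pressed the ball down along its arc until the force rose from 6.6 N to 11.9 N. The stop felt soft rather than firm. By image estimate the lever was at about 1.0 rad, a little past the 0.94 given for home. In the side view the bush top dropped 2.06 px, against about 1.75 px expected for 6 mm. Its flange now sits on the hub with no shank showing.
- **Last checks:** The lever ball is back at its rest pixel, and the shuttle hasn't moved since it went into the detent. The fingers are clear above the ball, with only noise on the force sensor. I saw none of the loose parts disturbed in the pictures I took, but I didn't measure their positions at the end.

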